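Blank off the dust-hose socket with its sprung cap

TASK

Slide the sprung dust cap round and off the bent rod of its keeper, set it down (the pale board is kept clear for that) and take it again by its two side tabs. Pinch the tabs, fit the cap into the larger of the two hose sockets, between its cheeks and with the flange fully home on the rim, and let go so that both tabs spring out under the rim. Leave the mallet and the wooden figure standing where they are.

Things in the scene. Friction and masses are not known exactly. Their poses are not given: they have to be found in the camera images.
- cap: sprung dust cap, grey, 74 mm high, about 0.16 kg, unchanged by a half turn. Origin: centre of the plug's underside, z up. Plug radius 34 mm (31 at its chamfered foot), z 0-16 mm; flange 74 (x) x 90 (y) mm, z 16-20; upright lug in the middle, z 20-74; two tabs on the flange at +y and -y. It starts hanging upright by the lug's bore on the keeper's straight rod, its y axis along the rod.
- cap_lug (a point): point in the lug, 64 mm above the cap's origin. The lug is an upright plate 40 mm wide (cap x), 14 mm thick (cap y); on the rod the cap can be taken by its two narrow sides here, fingers closing along the cap's x.
- cap_bore (a point): centre of the lug's 17 mm round bore, 50 mm above the cap's origin; the bore runs along the cap's y. At the start its roof lies on the rod, so this point is 3.5 mm under the rod's axis.
- cap_seat (a point): centre of the underside of the cap's flange, 16 mm above the cap's origin
- tab_a_pad (a point): centre of the outer face of the steel tab at the cap's +y: an upright plate 20 mm wide (x), 6 mm thick, standing z 20-40 mm above the cap's origin, outer face 29 mm from the axis when free (58 mm over both tabs; 44 mm with both fully in). While the cap is on the rod, the rod passes 5 mm over the tabs and bars pinching them.
- tab_b_pad (a point): the same on the tab at the cap's -y. Each tab carries a flat tooth beside the plug, z 1-6 mm, 16 mm wide (x), reaching 40 mm from the axis when free, 33 mm when pinched in. Teeth have no ramp: pushing the cap down does not move them.
- tab_a (a joint): how far the +y tab is pushed in toward the lug: 0 free, 0.007 m fully in (stop). Its spring pushes out with 4 N when free, 8.5 N when fully in
- tab_b (a joint): the same for the tab at the cap's -y
- keeper: keeper, fixed: plywood foot 70 x 90 x 12 mm, dark post 116 mm tall and 18 mm thick, level steel rod 10 mm thick, its axis 100 mm above the bench. Origin on the bench under the post, z up. The rod runs 90 mm straight along the keeper's -x, then bends. The cap starts with its centre 58 to 80 mm from the post.
- rod_bend (a point): start of the bend, on the rod's axis 90 mm from the post. From here the rod bends level through 60 degrees toward the keeper's -y at radius 80 mm (bend's centre: keeper x -90, y -80 mm), then runs 10 mm straight to its open end.
- rod_tip (a point): open end of the rod, on its axis: x -164, y -49, z 100 mm in the keeper's frame. The cap's flange reaches under the rod: bring its centre 55 mm or more past the end, straight on, before lifting.
- big_socket: larger hose socket, fixed: grey collar of 100 mm outer diameter on a 104 mm square plywood plate. Origin on the bench under its centre, z up. The rim's lip is 8 mm thick with a 72 mm round opening; under it the inside is 86 mm wide, down to z 12 mm. The two sockets trade places between starts.
- big_socket_rim (a point): centre of the rim's top, 50 mm above the bench, axes as the socket's. Two cheeks stand on the rim, 8 mm tall, 40 mm long (y), inner faces at x = +40 and -40 mm: the cap goes in with its x along the socket's x, either way round, within about 6 degrees; so the tabs point to the socket's +y and -y.
- small_socket: smaller hose socket, fixed, of the same make: collar 80 mm in outer diameter with a 52 mm opening, on an 84 mm plate, 58 mm tall with its cheeks. The cap does not fit it. Origin on the bench under its centre.
- board: thin pale wooden board lying on the bench, fixed, 120 x 120 x 9 mm, kept clear for setting the cap down. Origin at the centre of its underside; its top is 9 mm above the bench.
- mallet: a turned wooden mallet standing on its head, handle up, 74 mm across and 200 mm tall; origin at the centre of its underside, z up. A bystander: leave it standing where it is.
- turned_figure: a pale turned wooden figure with a neck, standing, 62 mm across and 144 mm tall; origin at the centre of its underside, z up. A bystander: leave it standing where it is.

How it is judged:
By the outcome, as a careful person would: the job done as asked, in the order asked, and still so for the second after the job is handed in, with the robot touching nothing.
It also fails if it takes over 58 s, if anything falls off the work surface, if the arm or the gripper's body presses on something with over 40 N, if the wrist force passes 120 N, or if a joint passes its speed limit or range.

ROBOT

A 6-joint arm with a two-finger parallel gripper is mounted at the origin on a cart in front of the work surface, level with it; the furniture and walls round the work are solid. World frame = base frame: x ahead of the robot, y to its left, z up, the work surface at z = 0. Lengths are in m, angles in rad, forces in N, time in s.
With the tool pointing down it reaches from about 0.35 to 0.775 m from the base axis. Payload 5.5 kg.
Tool frame: the origin (TCP) lies between the finger pads; the fingertips stand 22 mm ahead of it and the grasp point (between the pads) lies 3 mm ahead of it; z points along the fingers, y is the line along which they close (so a half turn about z gives the same grasp; the last joint's range is limited). The gripper opens to 85 mm and grips with 20 to 120 N. Pads are 22 mm wide; open, the fingers measure 114 mm over their backs; the gripper's body (76 mm by 85 mm) begins 54 mm behind the grasp point. The pads swing forward as they close: fully open they stand 13 mm farther back than shut.
Start: joints at [1.167, 0.313, 0.046, 1.304, 0, 1.431], TCP at [0.15, 0.555, 0.253] pointing down, gripper open.
Joint ranges: [-2.76, 2.76], [-0.86, 1.69], [-1.03, 1.26], [-2.2, 2.34], [-1.47, 1.5], [-3.14, 3.14]. Speed limits (rad/s): [2.57, 2.57, 3.14, 3.14, 3.14, 3.14].

INTERFACE

Orientations are given as a unit quaternion [w, x, y, z].
In Python, from workcell import env gives the robot as it stands.
- The arm moves only by the tool nudge_tcp, called after "Request:" as name(argument=value, ...), one argument or row to a line, values as JSON. Schema: {"type":"object","properties":{"moves":{"type":"array","items":{"type":"object","properties":{"dx":{"type":"number"},"dy":{"type":"number"},"dz":{"type":"number"},"rx":{"type":"number"},"ry":{"type":"number"},"rz":{"type":"number"}},"additionalProperties":false},"minItems":1,"maxItems":8},"jaw":{"type":"number"},"grip_force":{"type":"number"},"only":{"type":"string"},"quiet":{"type":"boolean"},"lines":{"type":"string"}},"required":["moves"],"additionalProperties":false}. moves is a list of rows, 1 to 8 of them, each an object with the fields dx, dy, dz (the shift in units of 50 mm), rx, ry, rz (a rotation vector in units of 0.2 rad); a field left out counts as zero; each row is the pose to reach, as a shift and turn from the pose commanded when the call began, along the tool's axes at that moment; what a row does not reach only later rows make up. A row lasts 1/8 s, in which the tool goes at most 0.0625 m and 0.188 rad, less where a joint would pass 70% of its speed; a pose out of reach is approached as far as the arm can. jaw is the finger opening in m, set as the call begins (left out keeps the last). The fingers move at their own pace and stop on an object; grip_force is the grip in N (left out, the last holds). Time passes only in rows, so rows that do not move let the fingers close. The tool returns the time, the measured TCP pose, the force, the opening and the grip force at its end. only (a regular expression) keeps the lines of the reply that match it, lines (a string "A,B") keeps lines A to B, and quiet returns only ok. Input that does not fit is refused with a message, and nothing moves.
- env.get_state(): the state, without advancing time (a new reading comes with each control period).
- env.read_camera(name): name is "scene" or "top" or "wrist"; returns a dict with "image" (384x512x3 uint8, red, green, blue), "K" (3x3 intrinsics, pixels), "R" (3x3) and "t" (3): a world point X has camera coordinates R X + t. Camera axes: x right, y down, z forward; pixel columns grow to the right and rows downward; lengths in m; the calibration is good to about 2 mm. A picture is of the moment at which its call begins. There is no depth.
- env.hand_in(): hands the job in; it is judged then, once.
The state is a dict: "clock": time; "joint_pos": joint angles; "qvel": joint speeds; "tau": joint torques, N m; "tcp_pos": TCP position; "orientation": TCP orientation; "wrist_force": force on the tool from outside, world axes, zero at the start; "ft_torque": the same for the moment, N m; "finger_gap": finger opening in m; "grip_force": force on a finger pad.
Only numpy, scipy, OpenCV 4.12 (cv2) and the standard library are available. Lean on these libraries where they do the work, as an engineer would, in place of code of your own. Each camera call takes 0.05 s, during which the arm holds its last target. There are 200 camera calls.

## Working session

There is one attempt and no reset: what is moved stays moved. The work goes in short steps, Python scripts to look and compute and a tool call to move; the robot and the scene stay as the last step left them, time stands still between calls to the robot, and variables do not carry over. Pictures are saved under pics/ and viewed, at most 10 in all, crops included, and the job is handed in when it is done.

```bash
ls; mkdir -p pics
```

Run:
```python
from workcell import env
import cv2
s=env.get_state(); print({k:s[k] for k in ('clock','tcp_pos','orientation','finger_gap')})
import numpy as np
for n in ('scene','top'):
    c=env.read_camera(n); cv2.imwrite(f'pics/{n}0.png',c['image'][:,:,::-1]); np.savez(f'pics/{n}0.npz',**c)
    print(n,c['K'].round(1).tolist(),c['R'].round(3).tolist(),c['t'].round(3).tolist())
a=cv2.imread('pics/top0.png');cv2.imwrite('pics/top0b.png',cv2.resize(a,(800,600),interpolation=cv2.INTER_CUBIC))
a=cv2.imread('pics/scene0.png');cv2.imwrite('pics/scene0b.png',cv2.resize(a,(800,600),interpolation=cv2.INTER_CUBIC))
```

```text
pics
workcell.py
{'clock': 0.0, 'tcp_pos': array([0.14974878, 0.55466447, 0.25240398]), 'orientation': array([-2.45615950e-04,  1.31523083e-01,  9.91312686e-01, -8.81074922e-04]), 'finger_gap': 0.08545824468739241}
scene [[356.3, 0.0, 248.6], [0.0, 356.3, 193.6], [0.0, 0.0, 1.0]] [[0.701, -0.713, -0.013], [-0.552, -0.531, -0.643], [0.451, 0.458, -0.766]] [-0.223, 0.434, 0.606]
top [[399.9, 0.0, 258.6], [0.0, 399.9, 196.7], [0.0, 0.0, 1.0]] [[0.013, -1.0, 0.027], [-0.984, -0.017, -0.176], [0.176, -0.024, -0.984]] [0.152, 0.498, 0.843]
```
View pics/top0b.png

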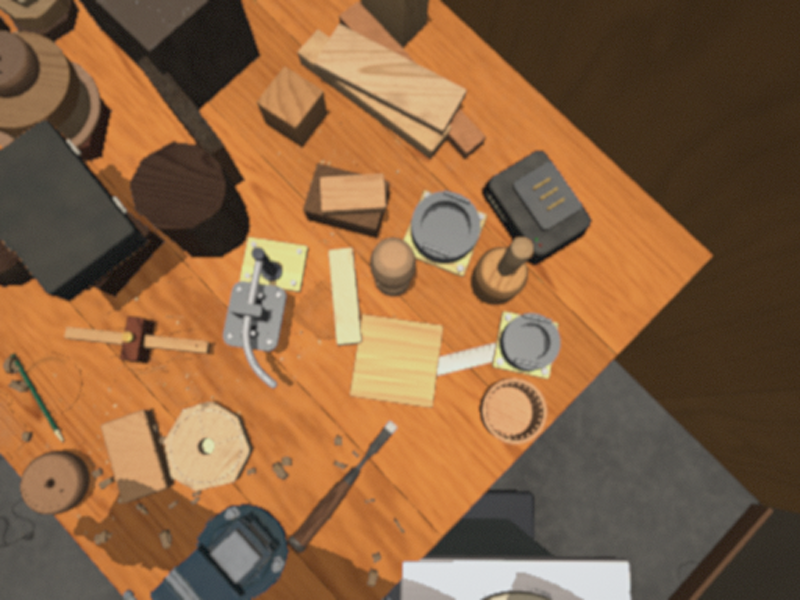

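View pics/scene0b.png

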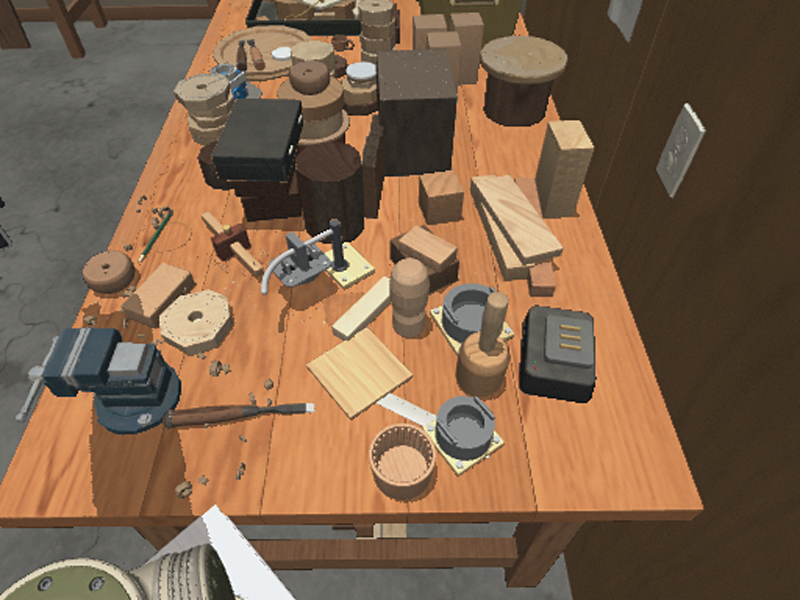

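Top view (800x600 scale): keeper plate at (275,262), post top (258,252), cap under rod (255,315), rod tip (272,384), board (397,360), big socket (445,227), small socket (528,342), figure (393,262), mallet (500,272). The scene view agrees: post (336,222), tip (264,290), big socket (470,310), board (360,372).

Create h.py:
```python
import numpy as np, cv2
from workcell import env
def load(n): return dict(np.load(f'pics/{n}.npz'))
def ray(c,uv):
    d=c['R'].T@np.linalg.inv(c['K'])@np.array([uv[0],uv[1],1.]); return -c['R'].T@c['t'], d/np.linalg.norm(d)
def onz(c,uv,z):
    o,d=ray(c,uv); return o+d*(z-o[2])/d[2]
def tri(*cu):
    A=np.zeros((3,3));b=np.zeros(3);L=[]
    for c,uv in cu:
        o,d=ray(c,uv);P=np.eye(3)-np.outer(d,d);A+=P;b+=P@o;L.append((o,P))
    X=np.linalg.solve(A,b); return X, [float(np.linalg.norm(P@(X-o))) for o,P in L]
def proj(c,X):
    p=c['K']@(c['R']@np.array(X)+c['t']); return p[:2]/p[2]
def snap(cam,name):
    c=env.read_camera(cam); np.savez(f'pics/{name}.npz',**c); cv2.imwrite(f'pics/{name}.png',c['image'][:,:,::-1]); return c
```

Run:
```python
from h import *
T,S=load('top0'),load('scene0')
k=1.5625
for n,a,b in [('post',(258,252),(336,222)),('tip',(272,384),(264,290)),('big',(445,227),(470,310)),('small',(528,342),(464,428)),('board',(397,361),(360,373)),('figtop',(392,250),(409,270)),('mallettop',(520,246),(497,300)),('lugtop',(250,307),(299,237))]:
    X,e=tri((T,np.array(a)/k),(S,np.array(b)/k)); print(n,X.round(3),np.round(e,4))
print('tcp',proj(T,[.15,.555,.25])*k,proj(S,[.15,.555,.25])*k)
def crop(c,x0,y0,x1,y1,f):
    return cv2.resize(c['image'][y0:y1,x0:x1,::-1],None,fx=f,fy=f,interpolation=cv2.INTER_CUBIC)
a=crop(T,135,145,205,255,5.4)  # 378x594
b=crop(T,225,110,300,185,5.4)
b=b[:405]
c=crop(S,160,135,245,190,4.7)[:190,:400]
im=np.zeros((600,790,3),np.uint8); im[:a.shape[0],:a.shape[1]]=a; im[:b.shape[0],380:380+b.shape[1]]=b[:,:410]; im[408:408+c.shape[0],380:380+c.shape[1]]=c
cv2.imwrite('pics/c1.png',im)
```

```text
post [0.553 0.353 0.116] [0.0007 0.0007]
tip [0.383 0.329 0.104] [0.0005 0.0005]
big [0.613 0.103 0.045] [0.0017 0.0017]
small [ 0.451 -0.018  0.03 ] [0.0002 0.0002]
board [ 0.424  0.168 -0.001] [0.0005 0.0005]
figtop [0.552 0.18  0.129] [0.0035 0.0035]
mallettop [0.547 0.025 0.19 ] [0.0001 0.0001]
lugtop [0.478 0.356 0.132] [0.0012 0.0012]
tcp [4.88496638e-01 6.11706856e+02] [ -1.96414968 223.35444156]
```

View pics/c1.png

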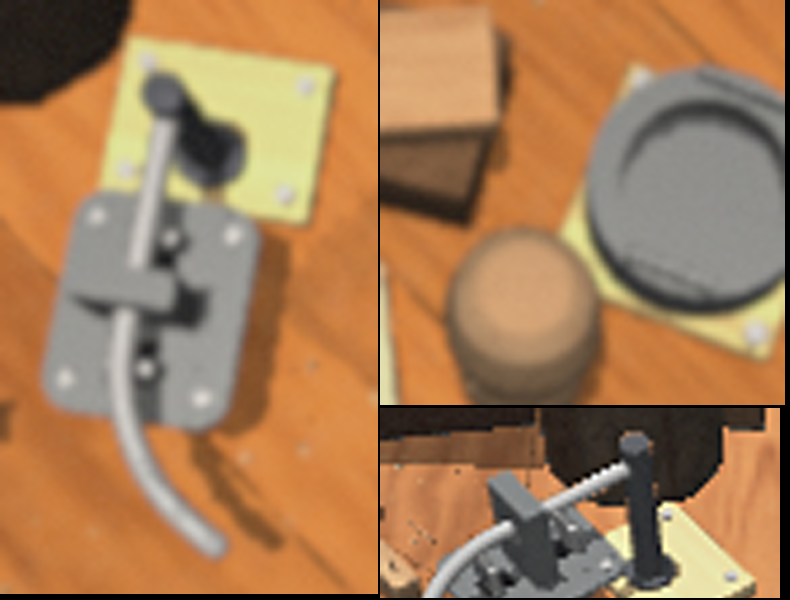

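Crop shows: rod straight from post (165,95) to about (120,345), bending right to the tip (215,545). The cap flange is a grey rounded square with corners around (85,195), (260,225), (215,430) and (45,405). The big socket's cheeks lie at upper right (740,85) and lower (670,275). Triangulated heights agree with the text (post 116, tip 104, rim about 45). Next: masks for finer numbers.

Run:
```python
from h import *
T,S=load('top0'),load('scene0')
hsv=cv2.cvtColor(T['image'],cv2.COLOR_RGB2HSV)
def comps(m,box,n=1):
    x0,y0,x1,y1=box; mm=np.zeros_like(m); mm[y0:y1,x0:x1]=m[y0:y1,x0:x1]
    cs,_=cv2.findContours(mm,cv2.RETR_EXTERNAL,cv2.CHAIN_APPROX_NONE); return sorted(cs,key=cv2.contourArea)[::-1][:n]
grey=((hsv[...,1]<60)&(hsv[...,2]>70)&(hsv[...,2]<190)).astype(np.uint8)*255
# cap flange
g=cv2.morphologyEx(grey,cv2.MORPH_OPEN,np.ones((7,7),np.uint8))
c=comps(g,(135,170,195,230))[0]; P=np.array([onz(T,p[0],.0665)[:2] for p in c])
r=cv2.minAreaRect((P*1000).astype(np.float32)); print('flange mm',r)
# sockets
gs=((hsv[...,1]<60)&(hsv[...,2]>30)).astype(np.uint8)*255
for nm,box in(('big',(255,115,318,175)),('small',(310,195,362,245))):
    c=comps(gs,box)[0]; e=cv2.fitEllipse(cv2.convexHull(c)); X=onz(T,e[0],.05); print(nm,'px',np.round(e[0],1),np.round(e[1],1),X.round(4), 'dia', np.mean(e[1])/T['K'][0,0]*np.linalg.norm(X-ray(T,e[0])[0]))
# plates
yel=cv2.inRange(hsv,(22,60,120),(36,200,255))
for nm,box,z in(('keeperfoot',(145,145,205,195),.012),('bigplate',(250,115,320,180),.0),('board',(215,195,290,265),.009)):
    c=comps(yel,box)[0] if nm!='bigplate' else np.vstack(comps(yel,box,6))
    if nm=='board':
        m=cv2.inRange(hsv,(14,60,150),(36,200,255)); m=cv2.morphologyEx(m,cv2.MORPH_OPEN,np.ones((5,5),np.uint8)); c=comps(m,box)[0]
    P=np.array([onz(T,p[0],z)[:2] for p in c]); print(nm,cv2.minAreaRect((P*1000).astype(np.float32)))
# figure / mallet feet from hull in top: rough
print('TCP->',env.get_state()['tcp_pos'])
```

```text
flange mm ((477.1314697265625, 364.6522216796875), (74.39191436767578, 87.90784454345703), 83.35124969482422)
big px [284.9 144.1] [44.8 46.1] [0.6156 0.102  0.05  ] dia 0.10333992928095272
small px [335.9 220.2] [43.  44.6] [ 0.4452 -0.0094  0.05  ] dia 0.09748074247528518
keeperfoot ((563.5328369140625, 352.6585998535156), (88.98881530761719, 68.50183868408203), 82.10934448242188)
bigplate ((589.580078125, 112.56353759765625), (101.73600769042969, 37.61305618286133), 70.68904113769531)
board ((431.5658874511719, 173.68502807617188), (147.3338623046875, 168.384521484375), 0.7497814297676086)
TCP-> [0.14977202 0.55470912 0.25249968]
```

Careful with the scale: shifts go in units of 50 mm and turns go in units of 0.2 rad. That gives: -0.3655 m is -7.31, -0.099 m is -1.98, -0.124 rad is -0.62.

Request:
nudge_tcp(
  moves=[
    {"dx": -1.2, "dy": -0.32, "rz": -0.1},
    {"dx": -2.4, "dy": -0.64, "rz": -0.2},
    {"dx": -3.6, "dy": -0.98, "rz": -0.3},
    {"dx": -4.8, "dy": -1.3, "rz": -0.4},
    {"dx": -6, "dy": -1.62, "rz": -0.5},
    {"dx": -6.9, "dy": -1.88, "rz": -0.62},
    {"dx": -7.31, "dy": -1.98, "rz": -0.62},
    {"dx": -7.31, "dy": -1.98, "rz": -0.62},
  ],
  jaw=0.085,
  grip_force=40,
)

```text
clock: 1.1
tcp_pos: [0.4776, 0.3636, 0.2526]
orientation: [-0.001, 0.071, 0.997, -0.0]
wrist_force: [0.3, 0.6, 0.5]
finger_gap: 0.0851
grip_force: 0.0
```

Run:
```python
from h import *
c=snap('wrist','w1'); s=env.get_state(); print(s['tcp_pos'],s['orientation'],s['joint_pos'].round(2)); print('cam',(-c['R'].T@c['t']).round(3),c['R'].round(2).tolist(),c['K'][0,0])
snap('top','top1')
a=cv2.imread('pics/w1.png');b=cv2.imread('pics/top1.png')
cv2.imwrite('pics/w1b.png',np.hstack([cv2.resize(a,(520,390)),cv2.resize(b[60:330,60:252],(277,390))]))
```

```text
[0.47658121 0.36427588 0.25284193] [-7.01472807e-04  7.02026843e-02  9.97532498e-01 -7.84839561e-05] [0.52 0.36 0.12 1.32 0.   0.66]
cam [0.409 0.372 0.373] [[0.14, 0.99, -0.0], [0.95, -0.14, 0.27], [0.27, -0.04, -0.96]] 291.2081089514733
```

View pics/w1b.png

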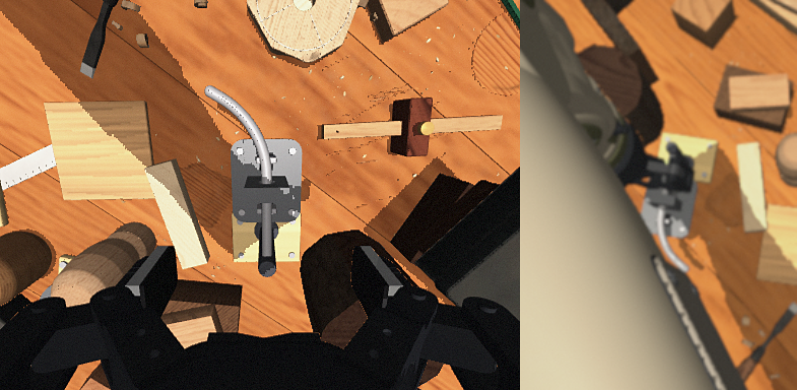

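Wrist view: keeper seen from the open side, tip at (209,91), flange x 231-301, y 140-220, post top (267,267), rod straight along column 267. Measure it in that view and triangulate.

Run:
```python
from h import *
T,S,W=load('top0'),load('scene0'),load('w1'); k=1.5625; f=512/520
for n,w,a,b in [('post',(267,267),(258,252),(336,222)),('tip',(209,91),(272,384),(264,290))]:
    X,e=tri((T,np.array(a)/k),(S,np.array(b)/k),(W,np.array(w)*f)); print(n,X.round(4),np.round(e,4), 'w z',onz(W,np.array(w)*f,.116 if n=='post' else .1).round(4))
hsv=cv2.cvtColor(W['image'],cv2.COLOR_RGB2HSV)
g=((hsv[...,1]<50)&(hsv[...,2]>60)).astype(np.uint8)*255
m=np.zeros_like(g);m[134:222,222:300]=g[134:222,222:300]
m=cv2.morphologyEx(m,cv2.MORPH_OPEN,np.ones((15,15),np.uint8))
cs,_=cv2.findContours(m,cv2.RETR_EXTERNAL,cv2.CHAIN_APPROX_NONE);c=max(cs,key=cv2.contourArea);print(cv2.boundingRect(c))
P=np.array([onz(W,p[0],.0665)[:2] for p in c]);print('flange',cv2.minAreaRect((P*1000).astype(np.float32)))
# bolts: both views
bw=[(239,151),(291,152),(240,213),(292,212)]
print('bolts z.0675',[onz(W,np.array(p)*f,.0675)[:2].round(4) for p in bw], np.mean([onz(W,np.array(p)*f,.0675)[:2] for p in bw],0))
tb=[(97,215),(232,234),(65,378),(201,398)]
B=[onz(T,(135+p[0]/5.4,145+p[1]/5.4),.0675)[:2] for p in tb];print([b.round(4) for b in B],np.mean(B,0))
# rod centreline rows
for r in (205,215,225,235,245,150,140,130,120,110,100,95):
    row=W['image'][r].astype(int).sum(1)
v=hsv[...,2];s=hsv[...,1]
for r in (60*0+206,214,222,230,238,246,150,140,125,110,100):
    lo,hi=(250,276) if r>200 else (200,275)
    x=np.where((s[r,lo:hi]<40)&(v[r,lo:hi]>(60 if r>200 else 150)))[0]+lo
    if len(x): print(r,x.min(),x.max(),onz(W,((x.min()+x.max())/2,r),.1)[:2].round(4))
```

```text
post [0.5534 0.3548 0.1128] [0.0006 0.0025 0.0028] w z [0.5485 0.3557 0.116 ]
tip [0.3824 0.3288 0.104 ] [0.0004 0.0005 0.0001] w z [0.3819 0.3282 0.1   ]
(229, 185, 66, 33)
flange ((500.74517822265625, 361.4020080566406), (71.9808349609375, 36.67731475830078), 81.90206909179688)
bolts z.0675 [array([0.44  , 0.3424]), array([0.4485, 0.395 ]), array([0.5062, 0.3325]), array([0.513 , 0.3886])] [0.47692849 0.36461366]
[array([0.5132, 0.3872]), array([0.5065, 0.3335]), array([0.4479, 0.3958]), array([0.4408, 0.3424])] [0.47711212 0.36472772]
206 250 275 [0.4957 0.3628]
214 250 275 [0.5039 0.3617]
222 258 267 [0.5123 0.3605]
230 258 273 [0.5212 0.3623]
238 258 267 [0.5294 0.3581]
246 258 267 [0.5382 0.3569]
150 230 274 [0.4401 0.3607]
140 232 274 [0.4312 0.363 ]
125 243 252 [0.4171 0.36  ]
110 230 241 [0.4027 0.3513]
100 216 231 [0.3927 0.3422]
```

Both views agree on the cap centre (0.477, 0.3647) and its yaw of about 172.3°. The tool is already aligned with the rod to within 0.3°. Descend to the lug and close.

In the tool's units: 0.139 m is 2.78, 0.13 m is 2.6.

Request:
nudge_tcp(
  moves=[
    {"dy": 0.02, "dz": 0.8},
    {"dy": 0.02, "dz": 1.6},
    {"dy": 0.02, "dz": 2.3},
    {"dy": 0.02, "dz": 2.6},
    {"dy": 0.02, "dz": 2.78},
    {"dy": 0.02, "dz": 2.78},
  ],
  jaw=0.085,
  grip_force=60,
)

```text
clock: 1.95
tcp_pos: [0.4771, 0.3658, 0.1148]
orientation: [0.0, 0.07, 0.998, 0.0]
wrist_force: [-0.4, 0.9, 1.1]
finger_gap: 0.0849
grip_force: 0.0
```

Request:
nudge_tcp(
  moves=[
    {},
    {},
    {},
    {},
  ],
  jaw=0.03,
  grip_force=60,
)

```text
clock: 2.45
tcp_pos: [0.4778, 0.3655, 0.1154]
orientation: [0.001, 0.07, 0.998, 0.001]
wrist_force: [-1.4, -0.4, 6.0]
finger_gap: 0.0392
grip_force: 60.1
```

Request:
nudge_tcp(
  moves=[
    {"dz": -0.07},
    {"dz": -0.07},
  ],
)

```text
clock: 2.7
tcp_pos: [0.4769, 0.3651, 0.1176]
orientation: [-0.0, 0.07, 0.998, -0.0]
wrist_force: [0.8, -0.5, -0.6]
finger_gap: 0.0385
grip_force: 60.4
```

Request:
nudge_tcp(
  moves=[
    {"dx": 0.14},
    {"dx": 0.28},
    {"dx": 0.42, "dy": -0.006, "rz": -0.435},
    {"dx": 0.558, "dy": -0.024, "rz": -0.875},
    {"dx": 0.694, "dy": -0.054, "rz": -1.31},
    {"dx": 0.828, "dy": -0.096, "rz": -1.745},
    {"dx": 0.956, "dy": -0.15, "rz": -2.18},
    {"dx": 1.08, "dy": -0.214, "rz": -2.62},
  ],
)

```text
clock: 3.7
tcp_pos: [0.4212, 0.3622, 0.1176]
orientation: [-0.0, -0.193, 0.981, -0.0]
wrist_force: [-0.1, 0.3, -2.3]
finger_gap: 0.0389
grip_force: 60.3
```

Request:
nudge_tcp(
  moves=[
    {"dx": 0.14, "dy": -0.006, "rz": -0.435},
    {"dx": 0.278, "dy": -0.024, "rz": -0.875},
    {"dx": 0.414, "dy": -0.054, "rz": -1.31},
    {"dx": 0.548, "dy": -0.096, "rz": -1.745},
    {"dx": 0.676, "dy": -0.15, "rz": -2.18},
    {"dx": 0.8, "dy": -0.214, "rz": -2.62},
    {"dx": 0.886, "dy": -0.264, "rz": -2.62},
    {"dx": 0.974, "dy": -0.314, "rz": -2.62},
  ],
)

```text
clock: 4.7
tcp_pos: [0.3825, 0.3292, 0.1178]
orientation: [0.0, -0.438, 0.899, 0.0]
wrist_force: [0.3, -0.2, -1.6]
finger_gap: 0.0389
grip_force: 60.3
```

Request:
nudge_tcp(
  moves=[
    {"dx": 0.2},
    {"dx": 0.4},
    {"dx": 0.6},
    {"dx": 0.8},
    {"dx": 1},
    {"dx": 1.2},
    {"dx": 1.34},
    {"dx": 1.34},
  ],
)

```text
clock: 5.7
tcp_pos: [0.3414, 0.2762, 0.1178]
orientation: [-0.0, -0.439, 0.899, 0.0]
wrist_force: [0.6, 1.4, -1.9]
finger_gap: 0.039
grip_force: 60.4
```

Run:
```python
from h import *
c=snap('wrist','w2'); s=snap('scene','s2'); print(env.get_state()['joint_pos'].round(2))
a=cv2.imread('pics/w2.png');b=cv2.imread('pics/s2.png')
cv2.imwrite('pics/w2b.png',np.hstack([cv2.resize(a,(400,300)),cv2.resize(b[100:300,100:367],(400,300))]))
```

```text
[ 0.5   0.15 -0.52  0.9   0.   -0.41]
```

View pics/w2b.png

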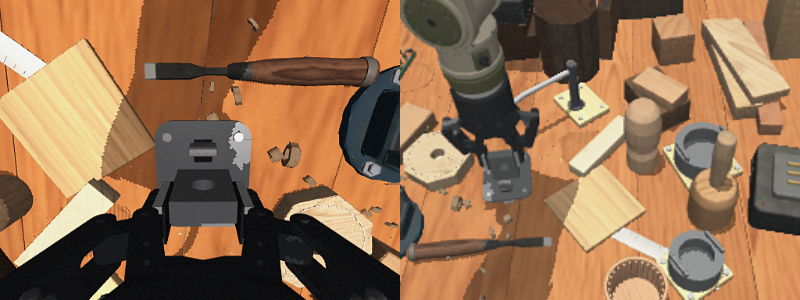

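The cap is off the rod, upright in the fingers. The rod tip is well clear, and the board lies up-left in the wrist view and right of the cap in the scene view. Carry it over the board and lower.

Run:
```python
from h import *
T,S=load('top0'),load('scene0');k=1.5625
print(np.array([onz(T,np.array(p)/k,.009)[:2] for p in [(363,316),(442,323),(432,405),(351,395)]]).round(3).tolist())
for n,a,b in [('figtop',(393,245),(409,262)),('malhead',(500,275),(482,370))]:
  print(n,onz(T,np.array(a)/k,.144 if n=='figtop' else .05).round(3),onz(S,np.array(b)/k,.144 if n=='figtop' else .05).round(3))
```

```text
[[0.488, 0.219], [0.479, 0.103], [0.36, 0.117], [0.373, 0.233]]
figtop [0.558 0.177 0.144] [0.551 0.183 0.144]
malhead [0.544 0.024 0.05 ] [0.532 0.017 0.05 ]
```

Request:
nudge_tcp(
  moves=[
    {"dx": 0.14, "dy": -0.52},
    {"dx": 0.28, "dy": -1.04},
    {"dx": 0.42, "dy": -1.56, "dz": 0.1},
    {"dx": 0.56, "dy": -2.08, "dz": 0.2},
    {"dx": 0.714, "dy": -2.44, "dz": 0.4},
    {"dx": 0.714, "dy": -2.598, "dz": 0.6},
    {"dx": 0.714, "dy": -2.598, "dz": 0.66},
    {"dx": 0.714, "dy": -2.598, "dz": 0.66},
  ],
)

```text
clock: 6.8
tcp_pos: [0.4216, 0.169, 0.0845]
orientation: [-0.0, -0.439, 0.898, 0.0]
wrist_force: [1.3, -0.2, -0.7]
finger_gap: 0.039
grip_force: 60.6
```

Board centre (0.425, 0.168), so the cap is well on it. Lower to contact.

In the tool's units: 0.006 m is 0.12, 0.005 m is 0.1.

Request:
nudge_tcp(
  moves=[
    {"dz": 0.05},
    {"dz": 0.1},
    {"dz": 0.12},
    {"dz": 0.12},
  ],
)

```text
clock: 7.3
tcp_pos: [0.4221, 0.1686, 0.0788]
orientation: [0.0, -0.439, 0.899, 0.0]
wrist_force: [0.7, 0.5, -2.1]
finger_gap: 0.0389
grip_force: 60.6
```

Request:
nudge_tcp(
  moves=[
    {"dz": 0.02},
    {"dz": 0.02},
  ],
)

```text
clock: 7.55
tcp_pos: [0.4223, 0.1685, 0.0781]
orientation: [0.0, -0.439, 0.899, 0.0]
wrist_force: [-0.4, -0.6, 2.2]
finger_gap: 0.0388
grip_force: 60.9
```

In the tool's units: 0.0004 m is 0.008.

Request:
nudge_tcp(
  moves=[
    {"dz": 0.008},
    {"dz": 0.008},
  ],
)

```text
clock: 7.8
tcp_pos: [0.4223, 0.1685, 0.0781]
orientation: [0.0, -0.439, 0.899, -0.0]
wrist_force: [-2.0, -0.6, 5.8]
finger_gap: 0.0387
grip_force: 61.8
```

Request:
nudge_tcp(
  moves=[
    {},
    {},
    {},
    {"dz": -0.4},
    {"dz": -1.2},
    {"dz": -2},
    {"dz": -2.6, "rz": 0.5},
    {"dz": -2.6, "rz": 1.25},
  ],
  jaw=0.085,
)

```text
clock: 8.8
tcp_pos: [0.4239, 0.1689, 0.2101]
orientation: [0.003, -0.321, 0.947, -0.0]
wrist_force: [-0.4, -0.4, -0.4]
finger_gap: 0.085
grip_force: 0.0
```

Request:
nudge_tcp(
  moves=[
    {"rz": 0.85},
    {"rz": 1.7},
    {"rz": 2.55},
    {"rz": 3.4},
    {"rz": 4.25},
    {"rz": 5.1},
    {"rz": 5.95},
    {"rz": 6.605},
  ],
)

```text
clock: 9.8
tcp_pos: [0.4221, 0.1685, 0.2073]
orientation: [-0.0, 0.328, 0.945, 0.0]
wrist_force: [-0.3, -0.1, 0.5]
finger_gap: 0.0848
grip_force: 0.0
```

Run:
```python
from h import *
s=env.get_state(); print(s['tcp_pos'].round(4),s['orientation'].round(4),s['joint_pos'].round(2))
snap('wrist','w3'); snap('top','t3'); snap('scene','s3')
a=cv2.imread('pics/w3.png');b=cv2.imread('pics/t3.png')
cv2.imwrite('pics/w3b.png',np.hstack([cv2.resize(a,(480,360)),cv2.resize(b[180:270,205:285],(320,360))]))
```

```text
[0.4221 0.1685 0.2073] [-0.      0.3276  0.9448  0.    ] [ 0.2   0.1  -0.33  1.13  0.    0.87]
```

View pics/w3b.png

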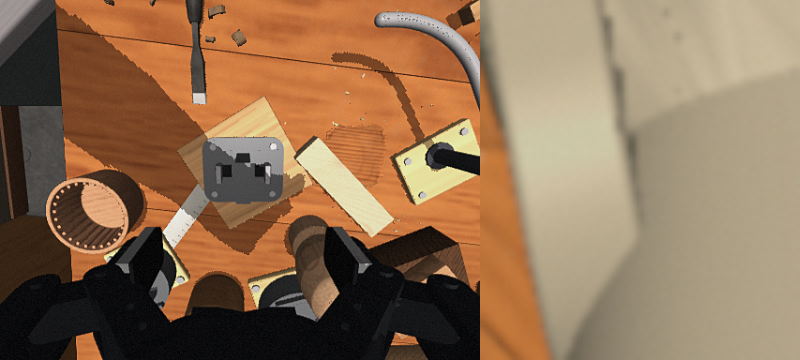

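The cap stands on the board with its tabs left and right, square to the tool: flange columns 203-284, rows 137-202 in the 480-wide view. Check its centre.

Run:
```python
from h import *
W=load('w3');f=512/480
hsv=cv2.cvtColor(W['image'],cv2.COLOR_RGB2HSV)
g=(hsv[...,1]<60).astype(np.uint8)*255
m=np.zeros_like(g);m[138:222,205:312]=g[138:222,205:312]
m=cv2.morphologyEx(m,cv2.MORPH_OPEN,np.ones((7,7),np.uint8))
cs,_=cv2.findContours(m,cv2.RETR_EXTERNAL,cv2.CHAIN_APPROX_NONE);c=max(cs,key=cv2.contourArea);print(cv2.boundingRect(c))
P=np.array([onz(W,p[0],.029)[:2] for p in c]);r=cv2.minAreaRect((P*1000).astype(np.float32));print('flange',r)
q=[onz(W,np.array(p)*f,.03)[:2] for p in [(213,150),(273,147),(213,195),(272,195)]];print(np.round(q,4).tolist(),np.mean(q,0))
```

```text
(205, 146, 98, 76)
flange ((418.9405517578125, 159.27203369140625), (104.9085693359375, 79.77565002441406), 53.21956253051758)
[[0.3829, 0.1557], [0.4208, 0.2092], [0.4226, 0.1225], [0.4643, 0.1755]] [0.4226526 0.1657218]
```

In the tool's units: 0.1558 m is 3.116, 0.15 m is 3.

Request:
nudge_tcp(
  moves=[
    {"dz": 0.8},
    {"dz": 1.6},
    {"dz": 2.2},
    {"dz": 2.7},
    {"dz": 3},
    {"dz": 3.116},
    {"dz": 3.116},
    {"dz": 3.116},
  ],
  jaw=0.085,
  grip_force=50,
)

```text
clock: 10.95
tcp_pos: [0.4228, 0.1687, 0.0523]
orientation: [0.001, 0.325, 0.946, 0.0]
wrist_force: [0.4, 0.3, -0.8]
finger_gap: 0.0852
grip_force: 0.0
```

Request:
nudge_tcp(
  moves=[
    {},
    {},
    {},
    {},
    {},
    {},
  ],
  jaw=0.038,
  grip_force=50,
)

```text
clock: 11.7
tcp_pos: [0.4227, 0.1683, 0.0538]
orientation: [0.001, 0.325, 0.946, 0.0]
wrist_force: [-5.9, -2.9, 20.7]
finger_gap: 0.0407
grip_force: 48.8
```

Request:
nudge_tcp(
  moves=[
    {"dz": -0.2},
    {"dz": -0.6},
    {"dz": -1.2},
    {"dz": -2},
    {"dz": -2},
  ],
)

```text
clock: 12.32
tcp_pos: [0.4243, 0.169, 0.1545]
orientation: [0.003, 0.325, 0.946, 0.002]
wrist_force: [0.5, -0.1, -2.6]
finger_gap: 0.0403
grip_force: 52.8
```

Lifted with the tabs pinched (gap 40.7 mm). Look at the held cap, raise it, and carry it past the socket so the wrist camera looks down on the rim.

Request:
nudge_tcp(
  moves=[
    {"dz": -1},
    {"dz": -2.1},
    {"dx": -1, "dy": 0.32, "dz": -2.1},
    {"dx": -2, "dy": 0.62, "dz": -2.1, "rz": -0.3},
    {"dx": -3, "dy": 0.92, "dz": -2.1, "rz": -0.6},
    {"dx": -4, "dy": 1.24, "dz": -2.1, "rz": -0.9},
    {"dx": -5, "dy": 1.54, "dz": -2.1, "rz": -1.25},
    {"dx": -5.78, "dy": 1.788, "dz": -2.1, "rz": -1.25},
  ],
)

```text
clock: 13.32
tcp_pos: [0.7063, 0.0601, 0.254]
orientation: [-0.001, 0.205, 0.979, -0.0]
wrist_force: [0.1, 0.0, -1.4]
finger_gap: 0.0404
grip_force: 52.8
```

Request:
nudge_tcp(
  moves=[
    {},
    {},
  ],
)

```text
clock: 13.58
tcp_pos: [0.7041, 0.0613, 0.2547]
orientation: [-0.002, 0.205, 0.979, -0.0]
wrist_force: [-0.8, -0.6, -2.0]
finger_gap: 0.0404
grip_force: 52.8
```

Run:
```python
from h import *
s=env.get_state(); print(s['tcp_pos'].round(4),s['orientation'].round(4),s['joint_pos'].round(2))
snap('wrist','w4'); snap('scene','s4')
a=cv2.imread('pics/w4.png');b=cv2.imread('pics/s4.png')
cv2.imwrite('pics/w4b.png',a)
print(cv2.imwrite('pics/s4b.png',cv2.resize(b[60:260,200:400],(500,500))))
```

```text
[0.7041 0.0613 0.2547] [-1.700e-03  2.050e-01  9.788e-01 -1.000e-04] [-0.03  0.59  0.49  1.47  0.    0.39]
True
```

View pics/w4b.png

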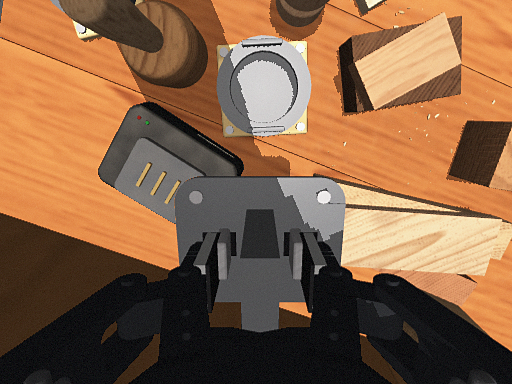

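Wrist view: big socket at (265,87) ahead of the held cap, its cheeks at (262,42) and (267,129), plate corners around (218,45), (307,40), (306,134), (224,136). The cap is square in the fingers, bolts at (195,197) and (323,197). Zoom to measure.

Run:
```python
from h import *
from scipy.spatial.transform import Rotation as Ro
W=load('w4'); s=env.get_state(); q=s['orientation'];R=Ro.from_quat([q[1],q[2],q[3],q[0]]).as_matrix();p=s['tcp_pos']
print('tool y deg',np.degrees(np.arctan2(R[1,1],R[0,1])))
for y in(33,-33):
    print('pred bolt',proj(W,p+R@np.array([.0271,y/1000,.0245])).round(1))
print('pred flange edge',[proj(W,p+R@np.array([.037,y,.0248])).round(1) for y in(-.035,.035)])
print('pred lug top corners',[proj(W,p+R@np.array([x,y,.0448-.074])).round(1) for x in(.02,-.02) for y in(-.007,.007)])
hsv=cv2.cvtColor(W['image'],cv2.COLOR_RGB2HSV)
yel=cv2.inRange(hsv,(20,70,100),(38,255,255)); m=np.zeros_like(yel); m[25:150,205:320]=yel[25:150,205:320]
n,l,st,_=cv2.connectedComponentsWithStats(m); print([x.tolist() for x in st[1:] if x[4]>15])
m=np.isin(l,[i for i in range(1,n) if st[i][4]>15])
pts=np.argwhere(m)[:,::-1]; P=np.array([onz(W,a,.010)[:2] for a in pts]); print('plate',cv2.minAreaRect((P*1000).astype(np.float32)))
im=cv2.resize(W['image'][25:150,205:325,::-1],None,fx=4.8,fy=4.8,interpolation=cv2.INTER_CUBIC); cv2.imwrite('pics/z4.png',im)
```

```text
tool y deg 66.39125312377912
pred bolt [327.1 197.9]
pred bolt [197.8 197.9]
pred flange edge [array([192.9, 178.8]), array([332.2, 178.8])]
pred lug top corners [array([243.2, 261.7]), array([284.4, 261.7]), array([244.8, 357.6]), array([282. , 357.6])]
[[305, 41, 2, 22, 34], [277, 109, 30, 26, 199]]
plate ((639.5809936523438, 145.11459350585938), (33.03860092163086, 107.58905792236328), 50.15409469604492)
```

View pics/z4.png

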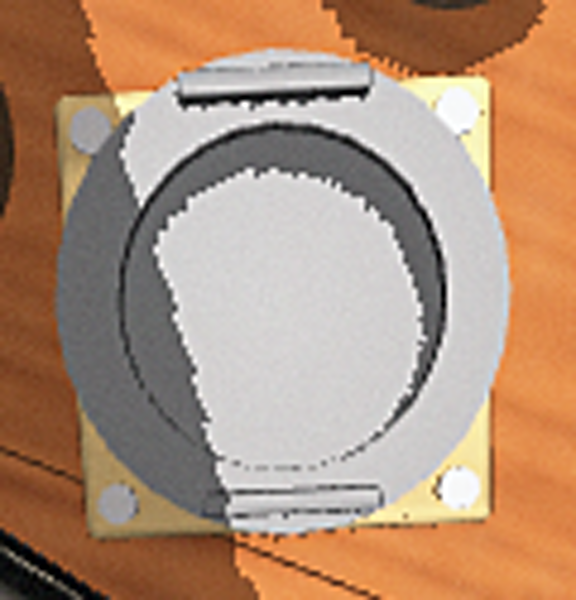

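Zoom: opening spans x 120-446, y 124-470 (centre 283,297), collar outer x 57-511. The cheeks and plate edges slope about -3° in the image.

Run:
```python
from h import *
W=load('w4'); T=load('top0');S=load('scene0')
z=lambda p:(205+(p[0]+.5)/4.8-.5,25+(p[1]+.5)/4.8-.5)
a=lambda p,q,h:(lambda d:np.degrees(np.arctan2(d[1],d[0]))%180)(onz(W,z(q),h)-onz(W,z(p),h))
print('angles y: plate',a((58,97),(490,76),.012),a((92,537),(490,520),.012),'cheeks',a((180,72),(372,64),.058),a((180,98),(368,93),.058),a((222,490),(380,486),.058))
print('x: plate sides',a((58,97),(92,537),.012),a((490,76),(490,520),.012))
pl=[onz(W,z(p),.012)[:2] for p in((58,97),(490,76),(490,520),(92,537))];print('plate',np.round(pl,4).tolist(),np.mean(pl,0),[np.linalg.norm(pl[i]-pl[i-1]).round(4) for i in range(4)])
# opening from 4 extreme points
P=[onz(W,z(p),.05)[:2] for p in((120,300),(446,297),(284,124),(284,470))]
print('opening',np.round(P,4).tolist(),'centre',(P[0]+P[1])/2,(P[2]+P[3])/2,'dia',np.linalg.norm(P[0]-P[1]),np.linalg.norm(P[2]-P[3]))
P=[onz(W,z(p),.05)[:2] for p in((57,290),(511,290))];print('outer',np.mean(P,0),np.linalg.norm(P[0]-P[1]))
c=onz(W,z((283,297)),.05); print('reproj of centre: top800',proj(T,c)*1.5625,'scene800',proj(S,c)*1.5625)
# height check: two views of the opening centre (top fit centre of rim)
e=(284.9,144.1); print('tri w/ top', tri((W,z((283,297))),(T,e)))
b=[(195,197),(323,197)]; print('held bolts at z.2302', [onz(W,p,.2302)[:2].round(4) for p in b], np.mean([onz(W,p,.2302)[:2] for p in b],0))
```

```text
angles y: plate 68.89319770961083 68.78783590327696 cheeks 68.5258941810581 67.7544660705079 67.79867033612112
x: plate sides 159.00510053936307 158.8644200517263
plate [[0.5516, 0.0736], [0.5882, 0.1684], [0.6835, 0.1316], [0.6468, 0.037]] [0.61751776 0.10265399] [np.float64(0.1019), np.float64(0.1017), np.float64(0.1021), np.float64(0.1014)]
opening [[0.6027, 0.0699], [0.6306, 0.1354], [0.5848, 0.1167], [0.6501, 0.0884]] centre [0.61664892 0.10265372] [0.61747531 0.10254908] dia 0.07124560541801711 0.0711275533246576
outer [0.61513818 0.10355189] 0.09906711653105613
reproj of centre: top800 [444.71433757 224.67905808] scene800 [472.80227576 306.65938038]
tri w/ top (array([0.61615331, 0.10244438, 0.04892389]), [0.00041678891763760747, 0.0004167889176375479])
held bolts at z.2302 [array([0.6651, 0.0407]), array([0.6916, 0.1013])] [0.67832693 0.07099304]
```

Socket centre is (0.617, 0.1026), y axis at 68.7°, and the rim triangulates at z 0.049, which fits the text. Move above it and down to just over the cheeks.

Careful with the scale: shifts go in units of 50 mm and turns go in units of 0.2 rad. That gives: 0.1 m is 2, 0.06 m is 1.2, -0.04 rad is -0.2.

Request:
nudge_tcp(
  moves=[
    {"dx": 0.6, "dy": 0.02, "rz": -0.1},
    {"dx": 1.2, "dy": 0.04, "rz": -0.2},
    {"dx": 1.7, "dy": 0.06, "rz": -0.2},
    {"dx": 1.924, "dy": 0.074, "dz": 0.2, "rz": -0.2},
    {"dx": 1.924, "dy": 0.074, "dz": 1, "rz": -0.2},
    {"dx": 1.924, "dy": 0.074, "dz": 2, "rz": -0.2},
    {"dx": 1.924, "dy": 0.074, "dz": 2.7, "rz": -0.2},
    {"dx": 1.924, "dy": 0.074, "dz": 2.7, "rz": -0.2},
  ],
)

```text
clock: 14.68
tcp_pos: [0.6149, 0.1037, 0.1195]
orientation: [-0.003, 0.185, 0.983, -0.001]
wrist_force: [-0.7, 0.7, -1.6]
finger_gap: 0.0402
grip_force: 52.8
```

Request:
nudge_tcp(
  moves=[
    {},
    {},
  ],
)

```text
clock: 14.92
tcp_pos: [0.6198, 0.1034, 0.1243]
orientation: [0.002, 0.185, 0.983, 0.001]
wrist_force: [0.2, 0.3, -1.9]
finger_gap: 0.0402
grip_force: 52.8
```

Run:
```python
from h import *
s=env.get_state(); q=s['orientation']; print(s['tcp_pos'].round(4),np.degrees(2*np.arctan2(q[2],q[1]))-90)
W=snap('wrist','w5'); S=snap('scene','s5')
a=cv2.resize(W['image'][:,:,::-1],(400,300)); b=cv2.resize(S['image'][130:280,230:380,::-1],(400,400))
im=np.zeros((400,800,3),np.uint8); im[:300,:400]=a; im[:,400:]=b; cv2.imwrite('pics/w5b.png',im)
```

```text
[0.6198 0.1034 0.1243] 68.65430756981883
```

View pics/w5b.png

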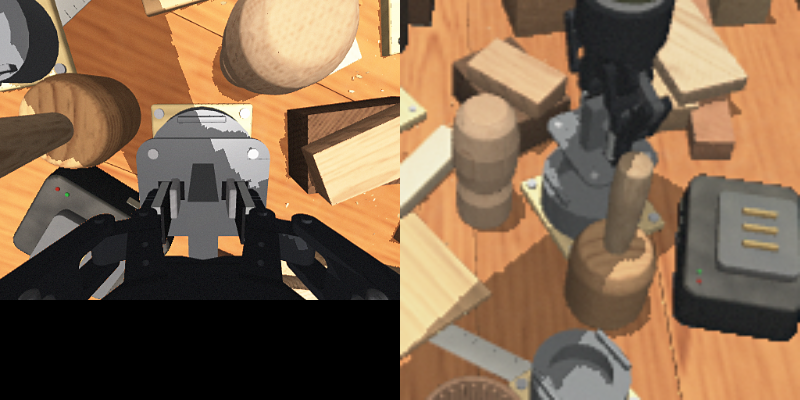

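The cap sits over the socket, square to the cheeks and centred on the column of the far cheek (203 against 203.5 in the left view). Let it settle, then lower.

Request:
nudge_tcp(
  moves=[
    {},
    {},
    {},
  ],
)

```text
clock: 15.4
tcp_pos: [0.6183, 0.1031, 0.1216]
orientation: [-0.0, 0.185, 0.983, 0.0]
wrist_force: [-0.6, 0.2, -1.9]
finger_gap: 0.0399
grip_force: 52.8
```

Request:
nudge_tcp(
  moves=[
    {"dz": 0.12},
    {"dz": 0.24},
    {"dz": 0.36},
    {"dz": 0.44},
    {"dz": 0.44},
    {"dz": 0.44},
  ],
)

```text
clock: 16.15
tcp_pos: [0.6185, 0.1031, 0.0998]
orientation: [0.0, 0.185, 0.983, 0.0]
wrist_force: [0.4, -0.2, -1.9]
finger_gap: 0.0399
grip_force: 52.8
```

Request:
nudge_tcp(
  moves=[
    {"dx": 0.02, "dz": 0.04},
    {"dx": 0.02, "dz": 0.08},
    {"dx": 0.02, "dz": 0.12},
    {"dx": 0.02, "dz": 0.16},
    {"dx": 0.02, "dz": 0.16},
  ],
)

```text
clock: 16.77
tcp_pos: [0.6172, 0.1035, 0.0913]
orientation: [-0.0, 0.185, 0.983, 0.0]
wrist_force: [0.3, 0.5, -2.0]
finger_gap: 0.0402
grip_force: 52.8
```

Request:
nudge_tcp(
  moves=[
    {"dz": 0.04},
    {"dz": 0.06},
    {"dz": 0.06},
  ],
)

```text
clock: 17.15
tcp_pos: [0.6173, 0.1035, 0.0885]
orientation: [-0.0, 0.185, 0.983, 0.0]
wrist_force: [-0.5, -0.2, -2.4]
finger_gap: 0.0404
grip_force: 52.8
```

In the tool's units: 0.006 m is 0.12, 0.004 m is 0.08.

Request:
nudge_tcp(
  moves=[
    {"dz": 0.04},
    {"dz": 0.08},
    {"dz": 0.12},
    {"dz": 0.12},
  ],
)

```text
clock: 17.65
tcp_pos: [0.6172, 0.1035, 0.0823]
orientation: [-0.0, 0.185, 0.983, -0.0]
wrist_force: [-0.0, -0.5, -1.9]
finger_gap: 0.0403
grip_force: 52.8
```

Request:
nudge_tcp(
  moves=[
    {"dz": 0.03},
    {"dz": 0.06},
    {"dz": 0.08},
    {"dz": 0.08},
  ],
)

```text
clock: 18.15
tcp_pos: [0.6174, 0.1035, 0.0793]
orientation: [0.0, 0.185, 0.983, 0.0]
wrist_force: [-2.4, -0.5, 3.7]
finger_gap: 0.0404
grip_force: 54.4
```

Request:
nudge_tcp(
  moves=[
    {"dz": 0.02},
    {"dz": 0.04},
    {"dz": 0.04},
  ],
)

```text
clock: 18.52
tcp_pos: [0.6175, 0.1035, 0.0792]
orientation: [0.001, 0.185, 0.983, 0.0]
wrist_force: [-6.1, -0.5, 14.6]
finger_gap: 0.0398
grip_force: 57.6
```

A firm stop at 14.6 N, at the expected height. Release to 62 mm (clear of the mallet) and rise.

Request:
nudge_tcp(
  moves=[
    {},
    {},
    {},
    {},
  ],
  jaw=0.066,
)

```text
clock: 19.02
tcp_pos: [0.6174, 0.1035, 0.0763]
orientation: [-0.0, 0.185, 0.983, 0.0]
wrist_force: [-0.8, -0.1, -0.3]
finger_gap: 0.066
grip_force: 0.0
```

Request:
nudge_tcp(
  moves=[
    {"dz": -0.4},
    {"dz": -1},
    {"dz": -2},
    {"dz": -3},
    {"dx": -0.8, "dz": -3},
    {"dx": -1.8, "dz": -3},
    {"dx": -1.8, "dz": -3},
    {"dx": -1.8, "dz": -3},
  ],
)

```text
clock: 20.02
tcp_pos: [0.7007, 0.0707, 0.2257]
orientation: [-0.001, 0.185, 0.983, -0.0]
wrist_force: [-0.7, -0.8, 0.0]
finger_gap: 0.0657
grip_force: 0.0
```

Run:
```python
from h import *
s=env.get_state(); print(s['tcp_pos'].round(4))
W=snap('wrist','w6'); S=snap('scene','s6')
b=cv2.resize(S['image'][130:280,230:380,::-1],(400,400))
a=cv2.resize(W['image'][10:170,180:340,::-1],(400,400)); cv2.imwrite('pics/w6b.png',np.hstack([a,b]))
```

```text
[0.7007 0.0707 0.2257]
```

View pics/w6b.png

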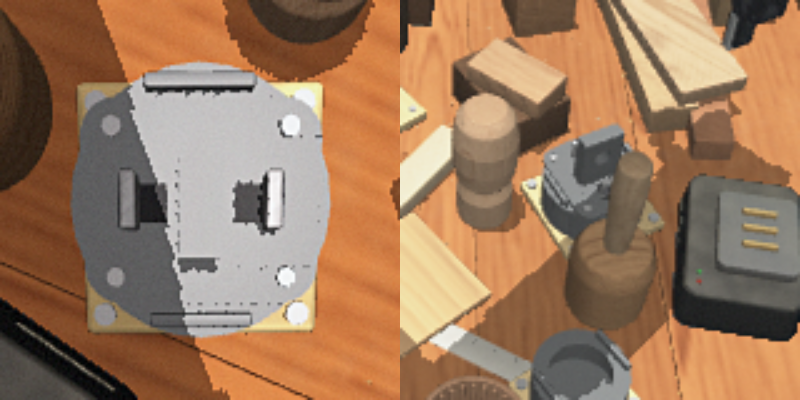

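The cap sits between the cheeks. Its tabs, at 118 and 283 in the left view, are about 57 mm apart, so fully sprung, and that is only possible with the teeth under the rim. The mallet and figure stand as before.

```bash
python3 -c "
from workcell import env
print(env.hand_in())"
```

```text
the job is handed in; nothing more can be done
None
```

The cap is off the keeper and was set down on the board, then fitted in the larger socket with the flange on the rim and both tabs sprung out; I handed the job in at about 20 s, with the mallet and figure still standing in the last picture, and the hand-in returned no verdict.

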